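# Stand up the slumped gas cylinder and pin the keeper bar

## Robot

A 6-joint arm with a two-finger parallel gripper is mounted at the origin on the work surface. World frame = base frame: x ahead of the robot, y to its left, z up, the work surface at z = 0. Lengths are in m, angles in rad, forces in N, time in s.
With the tool pointing down it reaches from about 0.4 to 0.925 m from the base axis. Payload 12.5 kg.
Tool frame: the origin (TCP) lies midway between the tips of the shut fingers; the grasp point (between the pads) lies 19 mm behind it; z points along the fingers, y is the line along which they close (so a half turn about z gives the same grasp; the last joint's range is limited). The gripper opens to 95 mm and grips with 3 to 60 N. Pads are 20 mm wide; open, the fingers measure 119 mm over their backs; the gripper's body (75 mm by 180 mm) begins 59 mm behind the grasp point.
Start: joints at [-1.388, 0.491, 1.559, -0, 1.092, -0.106], TCP at [0.178, -0.599, 0.215] pointing down, gripper open.
Joint ranges: [-3.1, 3.1], [-0.84, 2.19], [0.05, 2.79], [-1.13, 4.28], [0.06, 2.93], [-2.69, 2.69]. Speed limits (rad/s): [2.22, 2.22, 2.79, 3.14, 3.14, 3.14].

## Interface

Orientations are given as a unit quaternion [x, y, z, w].
In Python, from rig import ctrl, optics, nets gives the robot as it stands. Calls block until the motion is done:
- ctrl.movep(position, orientation): joint-space move of the TCP to a pose.
- ctrl.servo_line(position, frame=None, rate=0.15, until_force=None): straight line of the TCP; frame=None keeps the orientation; rate is the mean speed in m/s. With until_force (N) it stops when the force on the tool has changed by that much, and returns True; else False.
- ctrl.goto_joints(angles): joint-space move.
- ctrl.move_gripper(opening, squeeze=None): finger opening in m; squeeze is the grip in N (None keeps the last); returns when the fingers have stopped.
- ctrl.hold(seconds).
- ctrl.ik(position, orientation): joint angles nearest the present ones, or None.
- ctrl.observe(): the state.
- optics.get_image(name): name is "scene" or "top"; returns the picture (384x512x3 uint8, blue, green, red); there is no depth.
- optics.calibration(name): a dict with "fx", "fy", "cx", "cy" (pixels), "distortion" ([k1, k2, p1, p2, k3] as OpenCV has them; the pictures are not rectified), "R" (3x3) and "t" (3): a world point X has camera coordinates R X + t. Camera axes: x right, y down, z forward; pixel columns grow to the right and rows downward; lengths in m; the calibration is good to about 2 mm. A picture is of the moment at which its call begins. calibration takes no time and is no camera call.
A pose or a line that the arm cannot do raises ctrl.MotionError and nothing moves.
- ctrl.job_done(): hands the job in; it is judged then, once.
Trained networks look in the newest picture that a camera, given by its name, has taken for a name from the list of things; names that differ only in an ending like _2 or _b are one class to them, and where a whole thing is asked for, a point or a joint stands for the part that bears it (a point fixed in the world has none). Each returns a list of dicts, best first, with "confidence" (0 to 1); they miss things now and then, are a little off and sometimes report something else, mostly with a low value. They report only what shows in the picture. A call takes as long as a camera call.
- nets.search_frame(name, camera): "at" ([x, y, z] in m, in the coordinates of the camera as it stood for that picture, good to about 4 mm: the middle of the surface that is visible of it).
- nets.masks_of(name, camera): "mask" (384x512 bool, what is visible of it).
The state is a dict: "clock": time; "joints": joint angles; "dq": joint speeds; "tau": joint torques, N m; "tcp_pos": TCP position; "ee_rot": TCP orientation; "contact_force": force on the tool from outside, world axes, zero at the start; "torque": the same for the moment, N m; "gripper_width": finger opening in m; "finger_force": force on a finger pad.
Only numpy, scipy, OpenCV 4.12 (cv2) and the standard library are available. Lean on these libraries where they do the work, as an engineer would, in place of code of your own. Each camera call takes 0.05 s, during which the arm holds its last target. There are 200 camera calls.

## Task

The spare torch gas cylinder has slumped across its wooden bin: tip it upright so that it stands on its base in the end of the bin away from where its top hangs over the rim. Then swing the red keeper bar shut across the bin and drop the pin from the stamp block down through both ears of the yoke and the bar's eye between them, until its collar rests on the upper ear. Leave everything else on the bench where it is.

Things in the scene. Friction and masses are not known exactly. Their poses are not given: they have to be found in the camera images.
- bin: Fixed deep open wooden bin. Origin: centre of its underside, on the bench, z up. Inside 160 mm along x, 70 mm along y; walls 12 mm; floor 8 mm and rim 128 mm above the bench. The cylinder's foot is near the -x end, its top hangs over the +x rim; upright it belongs at the -x end, near the -x wall and behind the shut bar (bin x = 0). The yoke is on the +y wall, the bar's hinge on the -y wall.
- cylinder: Yellow gas cylinder, 0.36 kg: body 56 mm in diameter, 141 mm tall, dome to 153, black cap 26 mm wide to 179, brass tip 20 mm wide to 185. Origin: centre of its base, z to the cap. At first it leans about 49 deg to bin +x, foot near the -x wall, cap on the +x rim. Pushed at the cap to bin -x along its rising arc it swings up about its foot's edge (a level push can jam); settles below 18 deg.
- cylinder_top (a point): Centre of the top of the cylinder's brass tip, 185 mm along its axis from the base.
- bar (a joint): Angle (rad) of the red keeper bar: 0 is shut, at its stop, straight across the bin along bin y; it grows as the bar swings out to the bin's +x side, to 2.1. Its upright hinge axis is at bin x = 0, y = -60 mm. Stiff: it stays where left; about 2 N at the handle moves it. Bar 12 mm thick, 135 to 155 mm above the bench.
- bar_handle (a point): On the axis of the bar's black upright handle, 175 mm above the bench and 70 mm from the hinge axis: a post 16 mm in diameter from the bar's top (155 mm) to a round end 193 mm above the bench. Can be pushed sideways or pinched from above.
- bar_eye (a point): Centre of the top of the eye (16 mm upright hole, in the bar's 10 mm thick end tab), 124 mm from the hinge axis, 150 mm above the bench. With the bar shut it lies between the yoke's ears, in line with their holes.
- yoke_hole (a point): Centre of the upright 14 mm hole in the yoke's upper ear, on its top face, 160 mm above the bench, at bin x = 0, y = 64 mm. Dark steel ears 48 by 36 mm, 8 mm thick, tops at 160 and 138 mm, chamfered holes in line; a back plate joins them on the bin's -x side, the bar's tab comes in from +x.
- stamp_block: Fixed dark wooden block 130 by 64 by 55 mm, origin at the centre of its underside, long along its x. The pin stands in the hole near its +x end (40 mm from the middle); four short stamps, up to 26 mm above the block, stand in the other half.
- pin: Loose steel drop pin with a red grip, 80 mm long, 0.09 kg, upright in the stamp block. Origin: lower tip of the shank, z up along the pin. Shank 10 mm in diameter, 46 mm long, tapered tip; collar 26 mm in diameter at 46 to 52 mm; red grip 18 mm in diameter at 52 to 80 mm. At first the collar rests on the block and the whole shank is in the hole: lift 50 mm or more.
- pin_grip (a point): Middle of the pin's red grip, 66 mm above the shank's tip.
- mug: Green mug, 82 mm wide without its handle, 95 mm tall; bystander. Origin: centre of its underside.
- flask: Pale silver slim bottle, 52 mm in diameter, 150 mm tall; bystander. Origin: centre of its underside.
- iron: Small dark branding iron with a ring handle, 210 mm long, lying flat along its x, 12 mm tall; bystander. Origin: about its middle, on the bench.
- brush: Brush with a light wooden handle lying on the bench; bystander.

How it is judged:
By the outcome, as a careful person would: the job done as asked, in the order asked, and still so for the second after the job is handed in, with the robot touching nothing.
It also fails if it takes over 72 s, if anything falls off the work surface, if the arm or the gripper's body presses on something with over 40 N, if the wrist force passes 120 N, or if a joint passes its speed limit or range.

## Working session

There is one attempt and no reset: what is moved stays moved. The work goes in short steps, each a Python script; the robot and the scene stay as the last script left them, time stands still between calls to the robot, and variables do not carry over. Pictures are saved under pics/ and viewed, at most 10 in all, crops included, and the job is handed in when it is done.

```bash
ls; mkdir -p pics
cat > h.py <<'E'
import numpy as np, cv2
from rig import ctrl, optics, nets
from scipy.spatial.transform import Rotation as Rn
def cal(n):
    c=optics.calibration(n);K=np.array([[c['fx'],0,c['cx']],[0,c['fy'],c['cy']],[0,0,1.]])
    return K,np.array(c['distortion']),np.array(c['R']),np.array(c['t'])
def toworld(p,n):
    K,d,R,t=cal(n); return R.T@(np.array(p)-t)
def proj(X,n):
    K,d,R,t=cal(n); return cv2.projectPoints(np.atleast_2d(np.array(X,float)),cv2.Rodrigues(R)[0],t,K,d)[0][:,0]
def pix(uv,n,z):
    K,d,R,t=cal(n); r=cv2.undistortPoints(np.array([[uv]],float),K,d)[0,0]
    r=R.T@np.array([r[0],r[1],1]); o=-R.T@t; return o+r*(z-o[2])/r[2]
def down(yaw): # tool z down, tool y axis at yaw+90
    return (Rn.from_euler('z',yaw)*Rn.from_euler('x',np.pi)).as_quat()
E
python3 - <<'E'
from h import *
for n in ['scene','top']:
    im=optics.get_image(n); cv2.imwrite(f'pics/{n}0.png',im)
    K,d,R,t=cal(n); print(n,'cam at',(-R.T@t).round(3),'fwd',R[2].round(2))
    for o in ['bin','cylinder','cylinder_top','bar','bar_handle','bar_eye','yoke_hole','stamp_block','pin','pin_grip','mug','flask','iron','brush']:
        try:
            r=nets.search_frame(o,n)
            print(o,[(toworld(q['at'],n).round(3).tolist(),round(q['confidence'],2)) for q in r[:2]])
        except Exception as e: print(o,e)
s=ctrl.observe();print(s['clock'],s['ee_rot'])
E
```

```text
pics
scene cam at [ 1.187 -0.455  0.705] fwd [-0.65  0.45 -0.61]
bin [([0.533, 0.059, 0.097], 0.84)]
cylinder [([0.547, 0.071, 0.138], 0.6)]
cylinder_top [([0.545, 0.071, 0.136], 0.76)]
bar [([0.562, 0.022, 0.143], 0.59)]
bar_handle [([0.56, 0.024, 0.147], 0.95), ([0.544, 0.072, 0.136], 0.54)]
bar_eye [([0.561, 0.017, 0.151], 0.89)]
yoke_hole [([0.534, 0.06, 0.098], 0.98)]
stamp_block [([0.494, -0.255, 0.054], 0.65)]
pin [([0.517, -0.229, 0.069], 0.48)]
pin_grip [([0.525, -0.228, 0.07], 0.7), ([0.665, 0.329, 0.059], 0.62)]
mug [([0.665, 0.331, 0.058], 0.77)]
flask [([0.467, 0.328, 0.07], 0.77), ([0.547, 0.072, 0.138], 0.4)]
iron [([0.774, -0.098, 0.01], 0.94)]
brush [([0.435, -0.418, 0.018], 0.78), ([0.522, -0.227, 0.07], 0.65)]
top cam at [ 0.43  -0.053  1.558] fwd [ 0.11 -0.   -0.99]
bin [([0.497, 0.095, 0.129], 0.64)]
cylinder [([0.497, 0.092, 0.111], 0.81)]
cylinder_top [([0.502, 0.092, 0.11], 0.86), ([0.518, -0.217, 0.084], 0.35)]
bar []
bar_handle [([0.563, 0.022, 0.157], 0.77)]
bar_eye [([0.567, 0.022, 0.149], 0.7)]
yoke_hole [([0.499, 0.097, 0.127], 0.85)]
stamp_block [([0.479, -0.244, 0.052], 0.95)]
pin [([0.451, 0.327, 0.101], 0.47)]
pin_grip [([0.518, -0.216, 0.082], 0.52)]
mug [([0.658, 0.356, 0.045], 0.9)]
flask [([0.502, 0.091, 0.108], 0.35)]
iron [([0.77, -0.096, 0.009], 0.5), ([0.449, 0.328, 0.102], 0.41)]
brush [([0.42, -0.412, 0.017], 0.72), ([0.562, 0.022, 0.158], 0.44)]
1.5 [9.89591892e-01 1.43902346e-01 7.71026433e-06 4.44230957e-05]
```

Run:
```python
import cv2
a=cv2.imread('pics/scene0.png');b=cv2.imread('pics/top0.png')
cv2.imwrite('pics/s1.png',cv2.resize(a,(800,600),interpolation=cv2.INTER_CUBIC))
from h import *
u=proj([[0.5,0.09,0.13],[0.5,-.22,.08]],'top').round();print(u)
x,y=u[0].astype(int); c=b[max(y-60,0):y+60,max(0,x-80):x+80];print(max(0,x-80),max(y-60,0))
cv2.imwrite('pics/t1.png',cv2.resize(c,(800,600),interpolation=cv2.INTER_CUBIC))
```

```text
[[207. 215.]
 [298. 216.]]
127 155
```

View pics/s1.png

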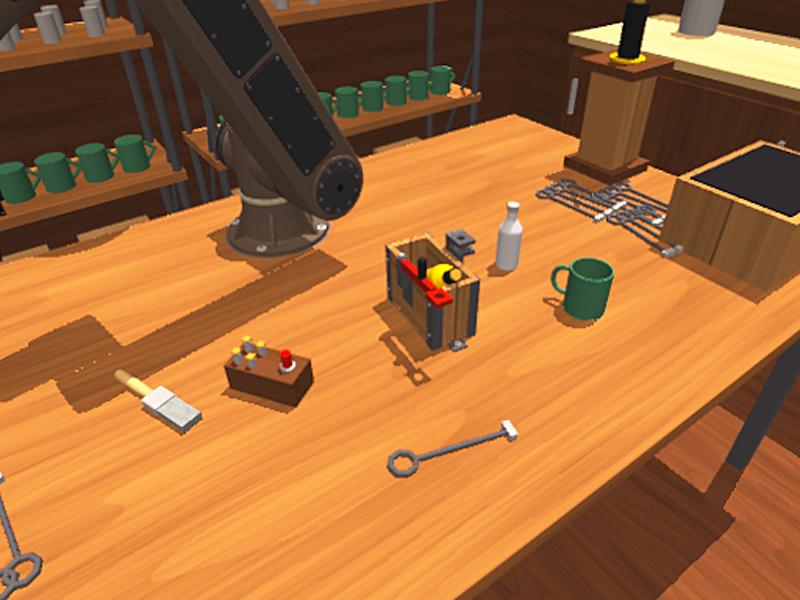

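View pics/t1.png

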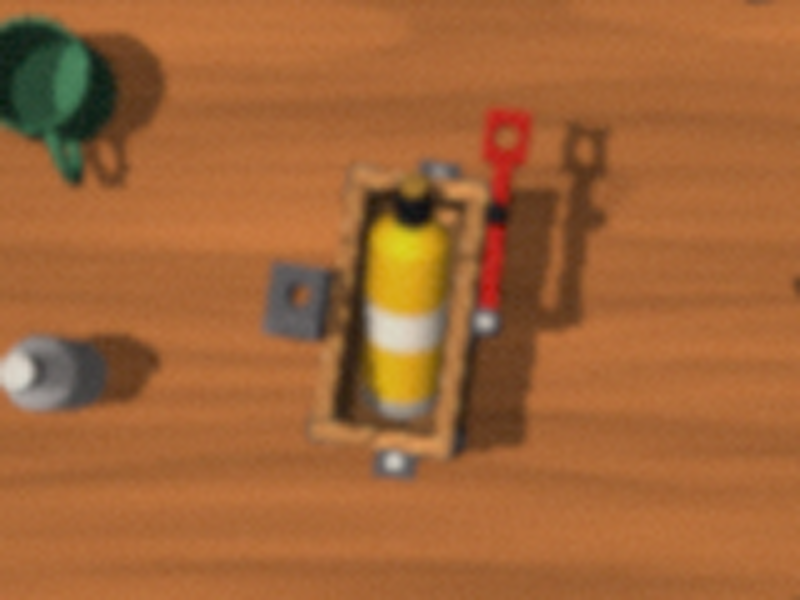

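View pics/top0.png

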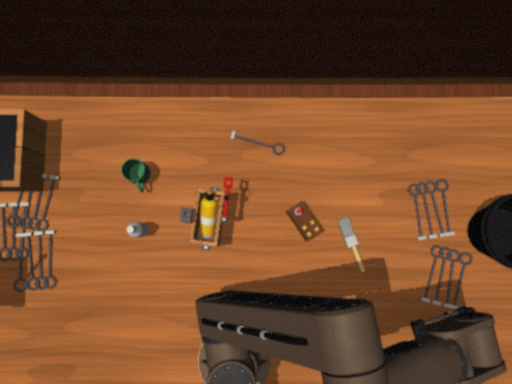

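The overview shows the bin, bar open by about 90°, the pin at the scene's (183,230) and the bystanders well clear. In the top crop I read rim corners (352,165), (490,182), (455,455) and (312,435), the yoke hole (299,294), the hinge (487,320), the eye (507,137), the handle (497,213) and the brass tip (415,187).

```bash
cat >> h.py <<'E'
def pose(p): # bin pose p=(x,y,yaw): bin->world
    c,s=np.cos(p[2]),np.sin(p[2]); M=np.array([[c,-s,0],[s,c,0],[0,0,1]])
    return lambda q: np.atleast_2d(q)@M.T+[p[0],p[1],0]
E
python3 - <<'E'
from h import *
from scipy.optimize import least_squares
a=cv2.imread('pics/scene0.png')
c=a[145:230,240:352][:84]; cv2.imwrite('pics/s2.png',cv2.resize(c,None,fx=7,fy=7,interpolation=cv2.INTER_CUBIC))
o=np.array([127,155.])
uv=np.array([[352,165],[490,182],[455,455],[312,435],[299,294],[487,320]])/5+o-0.4
B=np.array([[92,47,128],[92,-47,128],[-92,-47,128],[-92,47,128],[0,64,160],[0,-60,158]])/1e3
f=lambda p:(proj(pose(p)(B),'top')-uv).ravel()
r=least_squares(f,[.5,.08,-.1]);print('bin',r.x,f(r.x).reshape(-1,2).round(2).tolist())
P=pose(r.x)
print('scene pred',((proj(P(B),'scene')-[240,145])*7).round().tolist())
for n,q,z in [('eye',(507,137),.15),('handle',(497,213),.193),('tip',(415,187),.15)]:
    w=pix(np.array(q)/5+o-.4,'top',z); b=(w-[r.x[0],r.x[1],0])@np.array([[np.cos(r.x[2]),-np.sin(r.x[2]),0],[np.sin(r.x[2]),np.cos(r.x[2]),0],[0,0,1]])
    print(n,w.round(4),'bin',b.round(4))
def two(ms):
    A=[];bb=[]
    for n,u in ms:
        K,d,R,t=cal(n);x=cv2.undistortPoints(np.array([[u]],float),K,d)[0,0];M=np.c_[R,t]
        for i in (0,1):
            v=x[i]*M[2]-M[i];A.append(v[:3]);bb.append(-v[3])
    s=np.linalg.lstsq(np.array(A),np.array(bb),rcond=None);return s[0],s[1]
for name,g in [('pin',[0.52,-.22,.08])]:
    ms=[]
    for n in ['scene','top']:
        im=cv2.imread(f'pics/{n}0.png').astype(int);u0=proj(g,n)[0]
        m=(im[...,2]>130)&(im[...,1]<45)&(im[...,0]<60)
        ys,xs=np.nonzero(m);k=np.hypot(xs-u0[0],ys-u0[1])<14
        ms.append((n,(xs[k].mean(),ys[k].mean())));print(n,k.sum(),ms[-1],u0)
    print(two(ms),pix(ms[0][1],'scene',.077),pix(ms[1][1],'top',.086))
E
```

```text
bin [ 0.49514102  0.09041535 -0.12470521] [[-0.03, -0.12], [-0.0, 0.04], [-0.48, 0.03], [0.09, 0.41], [0.22, -0.01], [0.2, -0.34]]
scene pred [[470.0, 231.0], [265.0, 301.0], [45.0, 79.0], [234.0, 24.0], [383.0, 44.0], [118.0, 129.0]]
eye [0.6086 0.02   0.15  ] bin [ 0.1213 -0.0558  0.15  ]
handle [0.5538 0.0237 0.193 ] bin [ 0.0665 -0.0589  0.193 ]
tip [0.5748 0.0807 0.15  ] bin [0.0803 0.0003 0.15  ]
scene 64 ('scene', (np.float64(182.6875), np.float64(229.1875))) [184.12290484 227.34835742]
top 2 ('top', (np.float64(300.5), np.float64(210.0))) [297.96764191 210.14568958]
(array([ 0.52141253, -0.22712782,  0.07846407]), array([7.90596847e-06])) [ 0.52083868 -0.22490342  0.077     ] [ 0.52017803 -0.22807103  0.086     ]
```

View pics/s2.png

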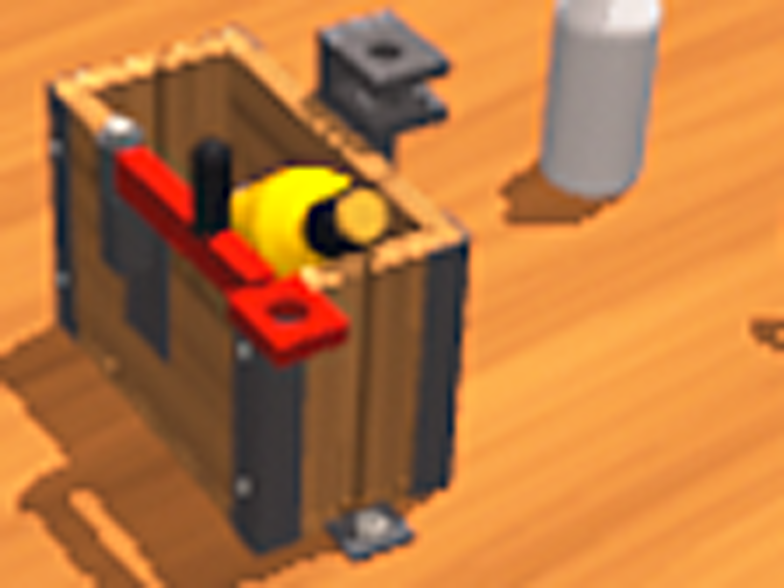

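The scene crop confirms the fit: the yoke hole is at (383,48) against a predicted (383,44), the +x/+y rim corner at (466,234) against (470,231), and the brass tip's face is centred at (362,215). Next I refine the bin with both cameras, place the cylinder axis and check IK.

```bash
cat >> h.py <<'E'
from scipy.optimize import least_squares
def tri(ms):
    A=[];b=[]
    for n,u in ms:
        K,d,R,t=cal(n);x=cv2.undistortPoints(np.array([[u]],float),K,d)[0,0];M=np.c_[R,t]
        for i in (0,1):
            v=x[i]*M[2]-M[i];A.append(v[:3]);b.append(-v[3])
    s=np.linalg.lstsq(np.array(A),np.array(b),rcond=None);return s[0],s[1]
E
python3 - <<'E'
from h import *
o=np.array([127,155.])
uv=np.array([[352,165],[490,182],[455,455],[312,435],[299,294],[487,320]])/5+o-0.4
B=np.array([[92,47,128],[92,-47,128],[-92,-47,128],[-92,47,128],[0,64,160],[0,-60,158]])/1e3
us=np.array([[466,234],[234,27],[383,48]])/7+[240,145]-.43
Bs=B[[0,3,4]]
def f(p): return np.r_[(proj(pose(p)(B),'top')-uv).ravel()*2.1,(proj(pose(p)(Bs),'scene')-us).ravel()]  # ~ equal mm weights
p=least_squares(f,[.495,.09,-.12],loss='soft_l1').x;print('bin',p,f(p).round(2))
tip=tri([('top',np.array((415,187))/5+o-.4),('scene',np.array((362,215))/7+[240,145]-.43)])
Ri=Rn.from_euler('z',p[2]);loc=lambda w:Ri.inv().apply(np.array(w)-[p[0],p[1],0])
print('tip',tip,'bin',loc(tip[0]))
print('yoke tri',loc(tri([('top',uv[4]),('scene',us[2])])[0]))
eye=tri([('top',np.array((507,137))/5+o-.4),('scene',np.array((290,309))/7+[240,145]-.43)]);print('eye',eye,loc(eye[0]))
s=ctrl.observe()
for ang in (49,35,20,0):
    for fl in (0,np.pi):
        a=np.radians(ang)
        q=Ri*Rn.from_euler('y',a)*Rn.from_euler('z',fl)*Rn.from_euler('x',np.pi)
        x=pose(p)([[.07,0,.2]])[0]
        j=ctrl.ik(x,q.as_quat()); print(ang,fl,q.apply([0,0,1]).round(2),None if j is None else np.round(j,2))
E
```

```text
bin [ 0.49497888  0.09029327 -0.12489993] [ 0.02 -0.16  0.08  0.18 -0.95  0.17  0.25  0.95  0.55  0.08  0.5  -0.6
  0.98 -0.06  0.33 -0.03  0.31 -0.1 ]
tip (array([0.57549992, 0.08142637, 0.14583399]), array([2.79291642e-07])) bin [0.08099839 0.00123312 0.14583399]
yoke tri [-0.00038723  0.06420314  0.15953562]
eye (array([0.60880902, 0.02011094, 0.14797576]), array([5.91109969e-12])) [ 0.12168641 -0.05545517  0.14797576]
49 0 [-0.75  0.09 -0.66] [-0.01  0.8   1.24  0.09  1.95  1.68]
49 3.141592653589793 [-0.75  0.09 -0.66] [-0.01  0.8   1.24  0.09  1.95 -1.46]
35 0 [-0.57  0.07 -0.82] [-0.01  0.69  1.36  0.07  1.7   1.68]
35 3.141592653589793 [-0.57  0.07 -0.82] [-0.01  0.69  1.36  0.07  1.7  -1.46]
20 0 [-0.34  0.04 -0.94] [0.01 0.57 1.5  0.05 1.42 1.69]
20 3.141592653589793 [-0.34  0.04 -0.94] [ 0.01  0.57  1.5   0.05  1.42 -1.45]
0 0 [-0. -0. -1.] [ 0.03  0.43  1.71 -0.    1.    1.72]
0 3.141592653589793 [ 0.  0. -1.] [ 0.03  0.43  1.71  0.    1.   -1.42]
```

```bash
cat >> h.py <<'E'
BP=np.array([.49498,.09029,-.1249])
Ri=Rn.from_euler('z',BP[2])
def bw(x,y,z): return pose(BP)([[x,y,z]])[0]
def bl(w): return Ri.inv().apply(np.array(w)-[BP[0],BP[1],0])
def tq(deg): return (Ri*Rn.from_euler('y',np.radians(deg))*Rn.from_euler('z',np.pi)*Rn.from_euler('x',np.pi)).as_quat()
def st(tag=''):
    s=ctrl.observe();print(tag,'t',round(s['clock'],2),'tcp_bin',bl(s['tcp_pos']).round(4),'F',np.round(s['contact_force'],1),'w',round(s['gripper_width'],4),'ff',np.round(s['finger_force'],1));return s
E
python3 - <<'E'
from h import *
u=np.array([.707,0,.707]); g=np.array([.0615,.0007,.1302]); q=tq(45)
ctrl.move_gripper(.036,40)
ctrl.movep(bw(*(g+.15*u)),q); st('pre')
ctrl.servo_line(bw(*(g+.05*u)),rate=.15)
h=ctrl.servo_line(bw(*g),rate=.06,until_force=8); s=st('at %s'%h)
if not h:
    ctrl.move_gripper(0.0,45); st('grip')
cv2.imwrite('pics/g.png',cv2.resize(optics.get_image('scene')[120:240,220:380],(800,600),interpolation=cv2.INTER_CUBIC))
E
```

```text
pre t 5.51 tcp_bin [ 0.1678 -0.0003  0.2364] F [-0.5  0.3  0.4] w 0.0361 ff 0.0
at False t 7.31 tcp_bin [0.0618 0.0007 0.1304] F [-0.2  0.1  0.7] w 0.036 ff 0.0
grip t 7.67 tcp_bin [0.0616 0.0007 0.1303] F [-0.  -0.9  0.8] w 0.025 ff 45.0
```

View pics/g.png

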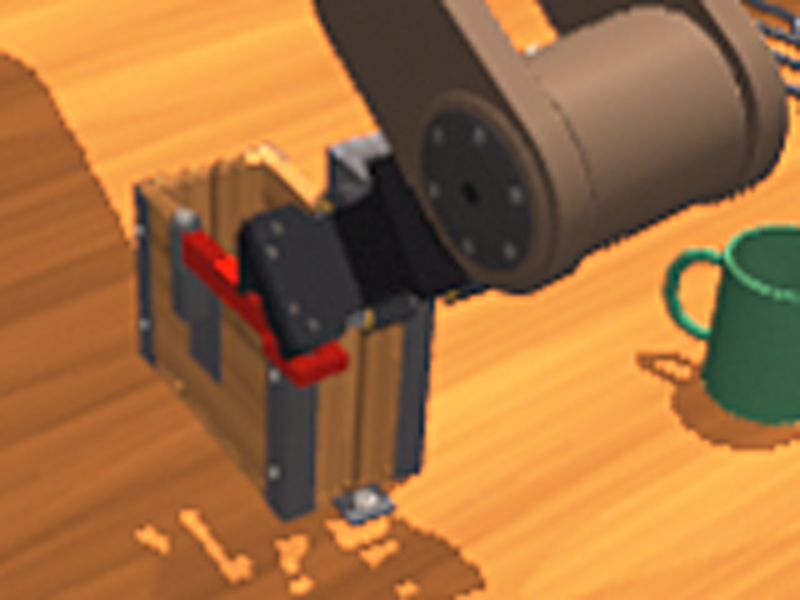

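The fingers hold the cap at a width of 25 mm. The gripper body, at (300,280), sits just above the bar without touching it. I lift and rotate now.

Run:
```python
from h import *
u=np.array([.707,0,.707]); g=np.array([.0615,.0007,.1302])
h=ctrl.servo_line(bw(*(g+.055*u)),rate=.06,until_force=25); st('lift %s'%h)
if not h:
    h=ctrl.servo_line(bw(.025,.0005,.20),frame=tq(22),rate=.07,until_force=20); st('mid %s'%h)
if not h:
    h=ctrl.servo_line(bw(-.045,0,.205),frame=tq(0),rate=.07,until_force=20); st('up %s'%h)
cv2.imwrite('pics/u.png',cv2.resize(optics.get_image('scene')[120:240,220:380],(800,600),interpolation=cv2.INTER_CUBIC))
```

```text
lift True t 8.19 tcp_bin [0.0728 0.0007 0.1432] F [-3.2  0.8 -1.3] w 0.025 ff 45.0
```

View pics/u.png

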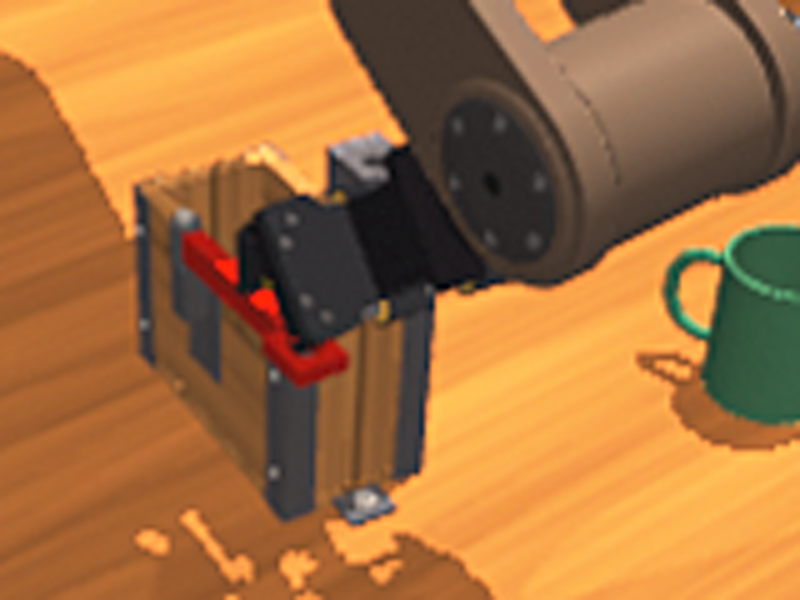

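The pull drove the shoulder into the rim (the axis rides only 13 mm above it), and the guard stopped it. From here I swing along the arc about the foot instead.

Run:
```python
from h import *
h=False
for th in (42,35,27,18,9,2):
    a=np.radians(th); x=-.045+.160*np.sin(a); z=.040+.160*np.cos(a)+(.005 if th<30 else 0)
    h=ctrl.servo_line(bw(x,.0004,z),frame=tq(th-3.5),rate=.08,until_force=22); st('%d %s'%(th,h))
    if h: break
cv2.imwrite('pics/u2.png',cv2.resize(optics.get_image('scene')[120:240,220:380],(800,600),interpolation=cv2.INTER_CUBIC))
```

```text
42 False t 8.64 tcp_bin [0.0623 0.0004 0.1594] F [-0.5 -0.4 -3.4] w 0.0251 ff 45.0
35 False t 9.03 tcp_bin [0.047  0.0004 0.1709] F [ 0.9 -0.  -3.3] w 0.0256 ff 45.0
27 False t 9.5 tcp_bin [0.0281 0.0003 0.1871] F [ 0.  -0.8 -3.3] w 0.0251 ff 45.0
18 False t 9.97 tcp_bin [0.0051 0.0004 0.1969] F [ 0.7 -0.9 -2.9] w 0.0251 ff 45.0
9 False t 10.43 tcp_bin [-0.0191  0.0005  0.2029] F [-0.1  0.9 -3.1] w 0.025 ff 45.0
2 False t 10.82 tcp_bin [-0.0386  0.0005  0.2049] F [ 0.7  0.2 -2.7] w 0.0254 ff 45.0
```

View pics/u2.png

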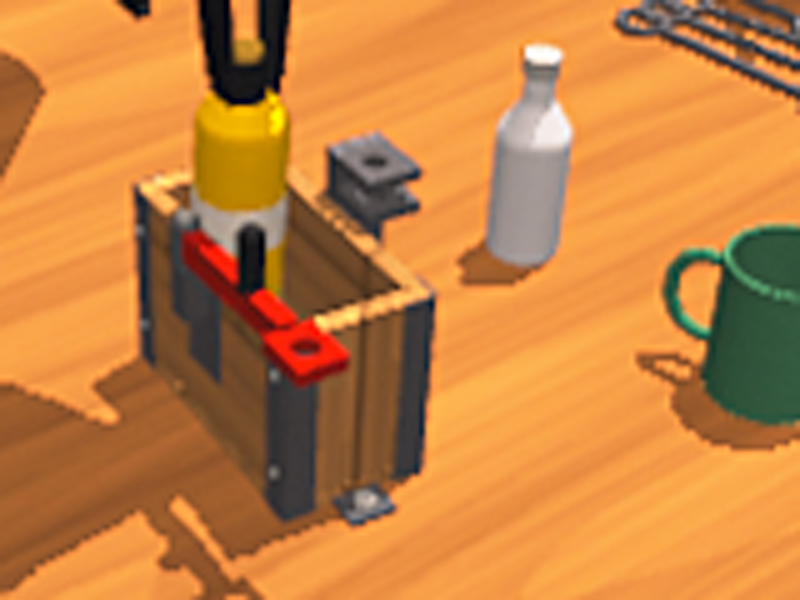

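The cylinder now hangs upright at the -x end (around (240,180)), with the yoke and bar in clear view. I lower it, release it and swing the bar shut by pushing its handle.

Run:
```python
from h import *
ctrl.servo_line(bw(-.045,0.0003,.205),frame=tq(0),rate=.08)
h=ctrl.servo_line(bw(-.045,0.0003,.163),rate=.03,until_force=4); st('down %s'%h)
ctrl.move_gripper(.036); ctrl.hold(.3)
ctrl.servo_line(bw(-.045,0.0003,.27),rate=.15); st('clear')
ctrl.move_gripper(.0,30)
def bq(a,fl): return (Ri*Rn.from_euler('z',-a)*Rn.from_euler('z',fl)*Rn.from_euler('x',np.pi)).as_quat()
def bp(a,off,z=.168): return bw(.07*np.sin(a)+off*np.cos(a),-.06+.07*np.cos(a)-off*np.sin(a),z)
a0=np.radians(88)
for fl in (0,np.pi):
    print(fl,[np.round(ctrl.ik(bp(a,.04,.25),bq(a,fl)),2)[5] for a in (a0,.7,0.)])
cv2.imwrite('pics/c.png',cv2.resize(optics.get_image('scene')[120:240,220:380],(800,600),interpolation=cv2.INTER_CUBIC))
for o in ['cylinder_top','cylinder']: print([(bl(toworld(r['at'],'scene')).round(3),r['confidence']) for r in nets.search_frame(o,'scene')[:1]])
```

```text
down True t 12.37 tcp_bin [-0.0445  0.0003  0.1646] F [ 0.7 -0.2  3. ] w 0.0251 ff 45.0
clear t 13.99 tcp_bin [-4.540e-02  2.000e-04  2.693e-01] F [ 0.6  0.7 -1. ] w 0.0357 ff 0.0Traceback (most recent call last):
  File "<stdin>", line 11, in <module>
    return _wrapfunc(a, 'round', decimals=decimals, out=out)
    return _wrapit(obj, method, *args, **kwds)
    result = getattr(arr, method)(*args, **kwds)
TypeError: unsupported operand type(s) for *: 'NoneType' and 'float'
```

```bash
cat >> h.py <<'E'
def bq(a,fl=np.pi): return (Ri*Rn.from_euler('z',-a)*Rn.from_euler('z',fl)*Rn.from_euler('x',np.pi)).as_quat()
def bp(a,off,z=.168): return bw(.07*np.sin(a)+off*np.cos(a),-.06+.07*np.cos(a)-off*np.sin(a),z)
E
python3 - <<'E'
from h import *
for o in ['cylinder_top','cylinder']:
    if o=='cylinder_top': im=optics.get_image('scene')
    print([(bl(toworld(r['at'],'scene')).round(3),r['confidence']) for r in nets.search_frame(o,'scene')[:1]])
a0=np.radians(88)
print([ctrl.ik(bp(a,.04,.27),bq(a))[5].round(2) for a in (a0,.7,0.)])
ctrl.movep(bp(a0,.045,.27),bq(a0))
h=ctrl.servo_line(bp(a0,.045),rate=.15,until_force=8); st('down %s'%h)
if not h:
    f0=None
    for d in (84,74,64,54,44,34,24,14,6,-4):
        a=np.radians(d)
        h=ctrl.servo_line(bp(a,.018),frame=bq(a),rate=.08,until_force=12); st('%d %s'%(d,h))
        if h: break
E
```

```text
[(array([-0.044, -0.009,  0.152]), 0.81)]
[(array([-0.04 , -0.005,  0.15 ]), 0.77)]
[np.float64(-0.06), np.float64(-0.78), np.float64(-1.39)]
down False t 16.94 tcp_bin [ 0.0719 -0.1024  0.1688] F [ 0.9  0.5 -1. ] w 0.0005 ff 0.0
84 False t 17.49 tcp_bin [ 0.0714 -0.0701  0.168 ] F [0.  0.3 0.2] w 0.0007 ff 0.0
74 False t 17.82 tcp_bin [ 0.0721 -0.0581  0.1679] F [-0.2 -0.4  0.1] w 0.0007 ff 0.0
64 False t 18.14 tcp_bin [ 0.0707 -0.0457  0.168 ] F [-0.1 -0.4 -0.6] w 0.0004 ff 0.0
54 False t 18.47 tcp_bin [ 0.0671 -0.0337  0.168 ] F [-0.1  0.4 -0.6] w 0.0001 ff 0.0
44 False t 18.79 tcp_bin [ 0.0615 -0.0224  0.168 ] F [ 0.  -0.2  0.5] w 0.0004 ff 0.0
34 False t 19.12 tcp_bin [ 0.0541 -0.0123  0.168 ] F [-0.1 -0.5  0.2] w 0.0003 ff 0.0
24 False t 19.44 tcp_bin [ 0.045  -0.0036  0.168 ] F [-0.5 -0.2  0.3] w 0.0006 ff 0.0
14 False t 19.77 tcp_bin [0.0345 0.0033 0.168 ] F [0.5 0.6 0.2] w 0.0007 ff 0.0
6 False t 20.06 tcp_bin [0.0254 0.0075 0.168 ] F [-1.1  0.9  0.2] w 0.0003 ff 0.0
-4 True t 20.28 tcp_bin [0.0178 0.0106 0.1685] F [ 5.  -0.1  3.2] w 0.0005 ff 2.5
```

Run:
```python
from h import *
ctrl.servo_line(bw(.05,.0106,.175),rate=.15)
ctrl.servo_line(bw(.06,-.03,.30),rate=.25)
# go over the pin (grip mid z .075), gripper yaw: keep fingers along bin y? block long axis handled below
pin=np.array([.5205,-.2265]); 
ctrl.move_gripper(.05)
ctrl.movep([pin[0],pin[1]-.0,.30],tq(0)); st()
a=optics.get_image('scene'); b=optics.get_image('top')
for n in('scene',):
    for o in ['pin','pin_grip','bar_eye','yoke_hole','cylinder_top']: print(o,[(bl(toworld(r['at'],n)).round(3),toworld(r['at'],n).round(4),round(r['confidence'],2)) for r in nets.search_frame(o,n)[:1]])
c1=cv2.resize(a[130:220,230:350],(800,600),interpolation=cv2.INTER_CUBIC)
u=proj([.52,-.226,.08],'scene')[0].astype(int);print(u)
c2=cv2.resize(a[u[1]-22:u[1]+23,u[0]-40:u[0]+40],(800,450),interpolation=cv2.INTER_CUBIC)
cv2.imwrite('pics/d1.png',cv2.resize(np.vstack([c1,c2]),(457,600)) if False else c1);cv2.imwrite('pics/d2.png',c2)
```

```text
t 23.39 tcp_bin [ 0.0649 -0.3103  0.3   ] F [ 0.3  0.7 -0.6] w 0.0497 ff 0.0
pin [(array([ 0.064, -0.313,  0.068]), array([ 0.5192, -0.2282,  0.0685]), 0.68)]
pin_grip [(array([ 0.07 , -0.313,  0.072]), array([ 0.5259, -0.2291,  0.0721]), 0.68)]
bar_eye [(array([-0.   ,  0.001,  0.149]), array([0.4949, 0.091 , 0.1487]), 0.74)]
yoke_hole [(array([ 0.031, -0.022,  0.093]), array([0.5234, 0.0649, 0.0933]), 0.68)]
cylinder_top [(array([-0.047, -0.008,  0.15 ]), array([0.4474, 0.0881, 0.1504]), 0.91)]
[181 228]
```

View pics/d1.png

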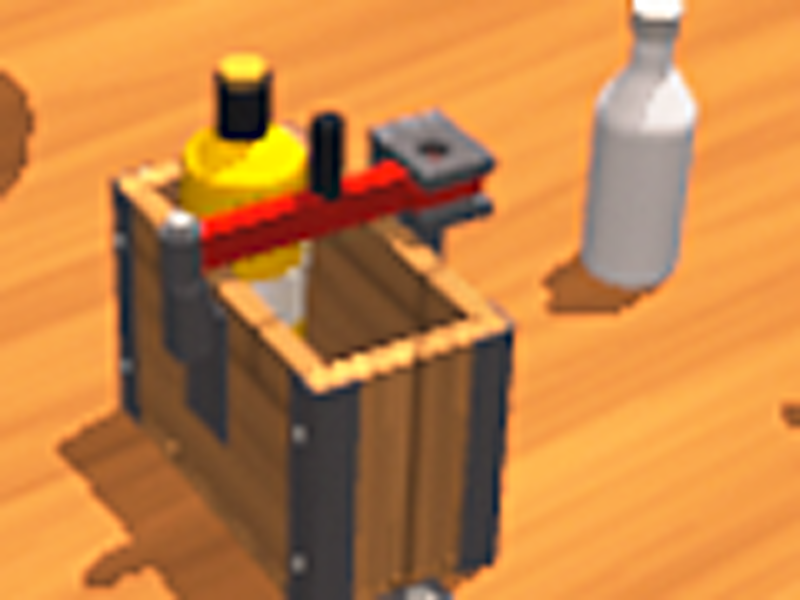

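The cylinder stands upright behind the shut bar, whose eye lies between the yoke ears under the hole at (433,150). Now I refine the pin.

Run:
```python
from h import *
ms=[]
for n,z in (('scene',.075),('top',.085)):
    im=cv2.imread(f'pics/{n}0.png').astype(float);u0=proj([.5205,-.227,z],n)[0]
    x,y=u0.round().astype(int);w=9
    p=im[y-w:y+w+1,x-w:x+w+1]; red=np.clip(p[...,2]-2.2*p[...,1]-20,0,None)
    if n=='top': print(p[4:15,4:17,2].astype(int));print(p[4:15,4:17,1].astype(int))
    Y,X=np.mgrid[y-w:y+w+1,x-w:x+w+1];c=(red*X).sum()/red.sum(),(red*Y).sum()/red.sum()
    ms.append((n,c));print(n,c,u0,(red>5).sum(),pix(c,n,z))
print(tri(ms))
```

```text
scene (np.float64(182.52103275665232), np.float64(228.26567577061562)) [181.99108203 230.03028418] 72 [ 0.5153395  -0.22297674  0.075     ]
[[129 117 113 114 112 112 113 111 107 104 102 101 125]
 [118 115 114 116 114 113 111 109 111 108 103 101 110]
 [116 125 134 139 135 122 114 109 108 106 102 101 100]
 [130 146 166 180 176 154 124 102 104 109 109 104 101]
 [148 165 186 209 209 189 149  98  97 111 106 107 109]
 [158 168 190 213 219 206 164 112  97 108 110 109 108]
 [155 163 182 204 213 207 168 113  98 106 112 107 108]
 [155 163 165 186 204 196 152 107  95 107 114 111 111]
 [151 165 167 176 187 175 139 108 104 112 110 109 111]
 [131 149 152 155 156 148 125 112 110 112 111 113 112]
 [109 118 124 126 126 116 115 110 112 112 110 110 112]]
[[ 76  65  68  66  66  66  64  65  61  61  62  58  76]
 [ 72  69  71  74  72  67  65  62  66  63  58  62  68]
 [ 73  88  96  97  88  70  63  60  62  60  58  60  58]
 [ 97 113 114 104  86  65  57  53  59  63  62  59  59]
 [121 125 104  83  64  50  48  46  54  65  59  61  66]
 [133 121  81  57  50  44  44  48  54  61  61  62  63]
 [132 116  72  50  50  48  50  48  56  59  64  61  63]
 [134 131  92  67  72  74  59  53  54  60  67  64  63]
 [128 142 129 115 116 109  82  63  59  64  64  59  64]
 [101 125 126 123 125 115  87  65  63  63  64  65  64]
 [ 70  85  92  96  93  81  73  64  62  64  62  63  62]]
top (np.float64(299.3775987525988), np.float64(210.34069646569642)) [300.15494289 209.9230565 ] 15 [ 0.51904356 -0.22430179  0.085     ]
(array([ 0.51951644, -0.2247183 ,  0.07905014]), array([1.74797777e-07]))
```

View pics/d2.png

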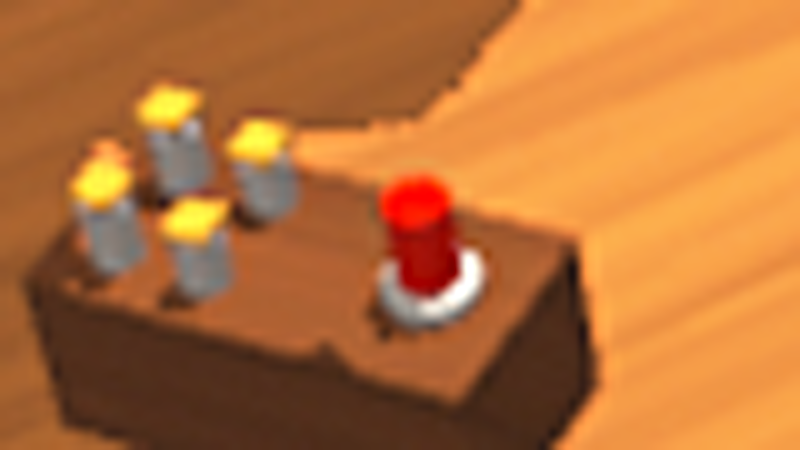

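The pin's grip top is centred at crop pixel (417,203), its collar at about (432,284), and it stands upright in the block.

Run:
```python
from h import *
f=lambda a,b:(141+a/10-.45,206+b/10-.45)
print(pix(f(417,203),'scene',.089),pix(f(432,283),'scene',.060))
# top: collar blob (grip+collar) bounding centre and red top
print(pix((299.6,210),'top',.089))
# block top corners, scene crop: long axis
c=[pix(f(*p),'scene',.055) for p in [(578,243),(460,402),(28,275)]];print(np.round(c,4))
print('lens',np.linalg.norm(c[0]-c[1]),np.linalg.norm(c[1]-c[2]))
ux=(c[1]-c[2])/np.linalg.norm(c[1]-c[2]);mid=(c[0]+c[2])/2;print('pin from block',mid+.04*ux)
```

```text
[ 0.52178205 -0.22469731  0.089     ] [ 0.52030165 -0.22430205  0.06      ]
[ 0.51998142 -0.22461453  0.089     ]
[[ 0.5242 -0.1848  0.055 ]
 [ 0.558  -0.2361  0.055 ]
 [ 0.4497 -0.3064  0.055 ]]
lens 0.0613747976597025 0.1291002576154944
pin from block [ 0.52053309 -0.22382536  0.055     ]
```

Run:
```python
from h import *
p=[.5203,-.2244]
ctrl.move_gripper(.036,30)
ctrl.movep([*p,.16],tq(0))
h=ctrl.servo_line([*p,.065],rate=.08,until_force=8); st('at %s'%h)
if h: raise SystemExit
ctrl.move_gripper(0,30); st('grip')
ctrl.servo_line([*p,.13],rate=.08); st('lift')
ctrl.servo_line([*p,.28],rate=.25)
ctrl.movep(bw(0,.064,.28),tq(0)); st('over')
ctrl.servo_line(bw(0,.064,.222),rate=.15); ctrl.hold(.2); st('ready')
a=optics.get_image('scene');cv2.imwrite('pics/e.png',cv2.resize(a[130:175,275:335],(800,600),interpolation=cv2.INTER_CUBIC))
print('tip pred px in crop',((proj([bw(0,.064,.166),bw(0,.064,.212),bw(0,.064,.16)],'scene')-[275,130]+.45)*13.33).round())
```

```text
at False t 26.22 tcp_bin [ 0.0646 -0.3092  0.0655] F [0.2 0.6 0.6] w 0.0359 ff 0.0
grip t 26.68 tcp_bin [ 0.0644 -0.3091  0.0652] F [0.3 0.6 2.7] w 0.0172 ff 30.0
lift t 27.64 tcp_bin [ 0.0641 -0.309   0.1296] F [-0.6  0.3 -1. ] w 0.0175 ff 30.0
over t 29.8 tcp_bin [0.0004 0.0633 0.2797] F [ 0.7 -0.7 -2. ] w 0.0171 ff 30.0
ready t 30.53 tcp_bin [0.0004 0.064  0.223 ] F [ 0.8 -0.3 -0.7] w 0.017 ff 30.0
tip pred px in crop [[268. 266.]
 [278.  77.]
 [267. 290.]]
```

View pics/e.png

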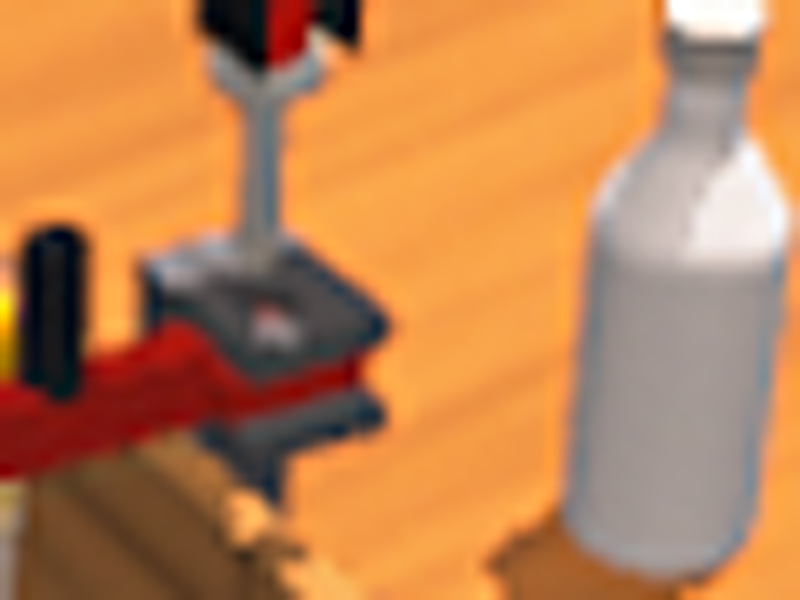

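The held pin is vertical, with its tip at (258,262) just above the yoke hole at about (263,291), aligned to within about 1 mm. Inserting with a force guard.

Run:
```python
from h import *
done=False
for dx,dy in [(0,0),(.0015,0),(-.0015,0),(0,.0015),(0,-.0015),(.0015,.0015),(-.0015,-.0015)]:
    if ctrl.observe()['clock']>50: break
    z0=ctrl.observe()['tcp_pos'][2]
    ctrl.servo_line(bw(dx,.064+dy,max(z0,.219)),rate=.08)
    h=ctrl.servo_line(bw(dx,.064+dy,.1695),rate=.04,until_force=8); s=st('%s %s %s'%(dx,dy,h))
    if s['tcp_pos'][2]<.174: done=True;break
    ctrl.servo_line(bw(dx,.064+dy,.222),rate=.08)
print(done)
```

```text
0 0 True t 32.1 tcp_bin [0.0004 0.0642 0.1702] F [ 0.6 -0.   4.7] w 0.0175 ff 30.0
True
```

Run:
```python
from h import *
ctrl.move_gripper(.034); ctrl.hold(.2); st('rel')
ctrl.servo_line(bw(0,.064,.29),rate=.12)
ctrl.movep([.35,-.35,.35],tq(0)); ctrl.hold(.3); st('away')
W={}
for n in('scene','top'):
    im=optics.get_image(n)
    for o in ['pin','pin_grip','bar_handle','bar_eye','cylinder_top','mug','flask','iron','brush','stamp_block']:
        print(n,o,[(bl(toworld(r['at'],n)).round(3).tolist(),toworld(r['at'],n).round(3).tolist(),round(r['confidence'],2)) for r in nets.search_frame(o,n)[:1]])
    if n=='scene':
        a=im.astype(float); u=proj(bw(0,.064,.180),n)[0];x,y=u.round().astype(int)
        m=(im[y-14:y+12,x-10:x+11,2]>120)&(im[y-14:y+12,x-10:x+11,1]<45);Y,X=np.nonzero(m)
        print('pred',proj([bw(0,.064,.166),bw(0,.064,.180),bw(0,.064,.194)],n).round(1).tolist(),'red rows',Y.min()+y-14,Y.max()+y-14,'cx',X.mean()+x-10)
        print('\n'.join(''.join('#' if v else '.' for v in r) for r in m))
```

```text
rel t 32.85 tcp_bin [0.0006 0.0644 0.1698] F [-0.3 -0.3  0.2] w 0.034 ff 0.0
away t 36.22 tcp_bin [-0.0888 -0.4546  0.35  ] F [0.2 0.5 0.1] w 0.0346 ff 0.0
scene pin [([-0.002, 0.058, 0.176], [0.5, 0.148, 0.176], 0.6)]
scene pin_grip [([0.005, 0.056, 0.176], [0.507, 0.145, 0.176], 0.52)]
scene bar_handle [([0.003, 0.003, 0.143], [0.499, 0.093, 0.143], 0.7)]
scene bar_eye [([0.001, -0.003, 0.154], [0.495, 0.087, 0.154], 0.72)]
scene cylinder_top [([-0.045, -0.007, 0.156], [0.449, 0.089, 0.156], 0.89)]
scene mug [([0.137, 0.26, 0.062], [0.664, 0.331, 0.062], 0.72)]
scene flask [([-0.059, 0.233, 0.072], [0.465, 0.329, 0.072], 0.61)]
scene iron [([0.3, -0.152, 0.01], [0.774, -0.098, 0.01], 0.8)]
scene brush [([0.004, -0.516, 0.017], [0.435, -0.422, 0.017], 0.97)]
scene stamp_block [([0.042, -0.337, 0.055], [0.494, -0.25, 0.055], 0.65)]
pred [[294.7, 149.5], [294.9, 145.3], [295.1, 141.0]] red rows 141 156 cx 292.7118644067797
.....................
.....................
.....................
.....................
.....................
.....................
.....................
..........
[... 379 characters left out ...]
......
######...............
top pin [([0.0, 0.06, 0.181], [0.503, 0.15, 0.181], 0.38)]
top pin_grip [([-0.004, 0.065, 0.185], [0.5, 0.155, 0.185], 0.59)]
top bar_handle [([-0.005, -0.008, 0.154], [0.489, 0.083, 0.154], 0.72)]
top bar_eye [([-0.001, -0.002, 0.152], [0.494, 0.088, 0.152], 0.62)]
top cylinder_top [([-0.051, -0.005, 0.154], [0.444, 0.092, 0.154], 0.57)]
top mug [([0.129, 0.287, 0.043], [0.659, 0.359, 0.043], 0.97)]
top flask [([-0.074, 0.232, 0.101], [0.45, 0.33, 0.101], 0.82)]
top iron [([0.299, -0.155, 0.007], [0.772, -0.1, 0.007], 0.66)]
top brush [([0.008, -0.499, 0.016], [0.441, -0.406, 0.016], 0.79)]
top stamp_block [([0.029, -0.333, 0.051], [0.483, -0.243, 0.051], 0.82)]
```

The pin's grip sits at the seated height (red rows 141–150 against a predicted 141–149.5). The cylinder is upright, the bar is shut and the bystanders have not moved.

```bash
python3 -c "
from rig import ctrl
print(ctrl.job_done())"
```

```text
the job is handed in; nothing more can be done
None
```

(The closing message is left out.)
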